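Find the hidden bearer and stand the cactus on it

TASK

The thin plastic sheet of this plant staging rests, between its two ends, on just one cross-bearer that is out of sight underneath. Feel along the sheet with light presses of the closed gripper, without straining it, to find where it is firm; then stand the potted cactus gently upright on the sheet with its middle over the bearer, so that the sheet does not sag. Never let the pot bear on unsupported sheet, and leave the clay pot, the vial and the socket where they stand.

Things in the scene. Friction and masses are not known exactly. Their poses are not given: they have to be found in the camera images.
- staging: Low plant staging fixed to the bench: pine frame 176 mm (its x) by 560 mm (its y), 60 mm high; origin at the centre of its underside, y along its length, z up. Solid end boards 50 mm wide; 15 mm side boards that do not carry the sheet. Let in flush with the top is a grey plastic sheet, 140 mm wide, 460 mm long, 3 mm thick, held at its two ends. The vial and socket stand on the end boards.
- sheet_mid (a point): Fixed point: middle of the unloaded sheet's upper face, axes as the staging. ONE hidden pine bearer, 20 mm wide, runs right across under the sheet (along x); its centre is anywhere from y = -100 to 100 mm. On the sheet's long middle line a 3 N press gives under 0.6 mm over the bearer, more and more beyond its edges, 1.5 to 5 mm half-way to an end. More than 30 N strains it.
- pot_mid (a point): The potted cactus: round straight-sided green-grey glazed pot, 60 mm outside diameter, 66 mm high, flat foot 52 mm across, about 0.42 kg; a ribbed round cactus stands 24 mm above its rim (90 mm in all). The point is on the axis half-way up the pot, 33 mm above the foot; z up. Starts on the bench. Grip the pot's wall across its diameter.
- claypot_mid (a point): Bystander: an empty clay pot with a rim, 66 mm across the rim, 64 mm high, standing on the bench; the point is on its axis 32 mm above its foot.
- vial_mid (a point): Bystander: glass vial with a cork, 24 mm diameter, 68 mm high, standing on the +y end board of the staging; the point is on its axis, 34 mm above its foot.
- socket_mid (a point): Bystander: chrome socket, 25 mm diameter, 36 mm high, standing on the -y end board of the staging; the point is on its axis, 18 mm above its foot.

How it is judged:
On the way, in this order (a step that is already met when the one before it is completed fails the run):
1. the sheet is felt with the gripper (pressed with at least 1 N within 150 mm of its middle) while the pot still stands where it was (contact force between the fingers and staging above 1 N and distance of pot_mid from where it was at the start of the episode below 0.01 m and y of the grasp point in the frame of staging between -0.15 and 0.15 m and x of the grasp point in the frame of staging between -0.07 and 0.07 m), for 0.05 s.
2. the pot has been lifted off the bench (height (world z) of pot_mid above 0.06 m), for 0.1 s.
At the end, for the whole second after the job is handed in: The cactus pot stands let go and upright (tilt under 0.018 rad) with its whole foot on the sheet (axis within 44 mm of its long middle line), within 130 mm of mid-length, and firm: foot less than 0.4 mm below the frame's top. Clay pot, vial and socket are within 20 mm of their places (z of pot_mid in the frame of staging between 0.0926 and 0.0945 m and x of pot_mid in the frame of staging between -0.044 and 0.044 m and y of pot_mid in the frame of staging between -0.13 and 0.13 m and angle between pot_mid's own z axis and vertical below 0.018 rad); the robot touches nothing.
It fails at once if the staging or its sheet is pressed with more than 30 N by the robot (contact force between any of the fingers, the arm and staging above 30 N).
It fails at once if the pot is set down hard (over 50 N on the staging, as when dropped) (contact force between pot and staging above 50 N).
It fails at once if the pot bears on unsupported sheet (its foot dips more than 2 mm below the sheet's level) (contact force between pot and staging above 0.5 N and z of pot_mid in the frame of staging below 0.091 m and angle between pot_mid's own z axis and vertical below 0.6 rad).
It fails at once if the clay pot, the vial or the socket is shifted more than 20 mm or tipped over (distance of any of claypot_mid, vial_mid, socket_mid from where it was at the start of the episode above 0.02 m or angle between any of claypot_mid, vial_mid, socket_mid's own z axis and vertical above 0.3 rad).
It also fails if it takes over 72 s, if anything falls off the work surface, if the arm or the gripper's body presses on something with over 40 N, if the wrist force passes 120 N, or if a joint passes its speed limit or range.

ROBOT

A 6-joint arm with a two-finger parallel gripper is mounted at the origin on the work surface. World frame = base frame: x ahead of the robot, y to its left, z up, the work surface at z = 0. Lengths are in m, angles in rad, forces in N, time in s.
With the tool pointing down it reaches from about 0.375 to 0.925 m from the base axis. Payload 5.7 kg.
Tool frame: the origin (TCP) lies at the very end of the fingers, on their centre line; the grasp point (between the pads) lies robot.tcp_to_grasp behind it (robot.tcp_to_grasp is the distance from the TCP to the grasp point, in m); z points along the fingers, y is the direction in which the jaws open and shut (so a half turn about z gives the same grasp; the last joint's range is limited). The gripper opens to 88 mm and grips with 3 to 60 N. Pads are 20 mm wide; open, the fingers measure 115 mm over their backs; the gripper's body (75 mm by 178 mm) begins 61 mm behind the grasp point.
Start: joints at [1.073, 0.359, 1.51, -0, 1.272, -0.115], TCP at [0.224, 0.557, 0.223] pointing down, gripper open.
Joint ranges: [-2.97, 2.97], [-1.01, 2.36], [0.21, 2.38], [-0.96, 4.11], [0.2, 2.71], [-2.98, 2.98]. Speed limits (rad/s): [2.39, 2.39, 3.14, 3.14, 3.14, 3.14].

INTERFACE

Orientations are given as a rotation vector (axis times angle).
In Python, from workcell import sensors, get_image, get_calibration, job, robot gives the robot as it stands.
- The arm moves only by the shell command python3 -m jog 'ROWS' [OPENING] [FORCE]. ROWS is text: rows parted by semicolons, each of 6 numbers parted by spaces: the shift along the tool's x, y, z in m, then the turn, a rotation vector about the tool's x, y, z in rad. A call has 1 to 10 rows; each row is the pose to reach, as a shift and turn from the pose measured when the call began, along the tool's axes at that moment; what a row does not reach only later rows make up. A row lasts 1/12 s, in which the tool goes at most 41.7 mm and 7.16 degrees, less where a joint would pass 70% of its speed; a pose out of reach is approached as far as the arm can. A call with a gripper value outside its range is refused whole. OPENING is the opening, from -1 (shut) to 1 (fully open), set as the call begins (- or left out, the last holds). The fingers move at their own pace and stop on an object; FORCE is the grip in N (left out, the last holds). Time passes only in rows, so rows that repeat a pose let the fingers close. It gives the time, the measured TCP pose, the force and the opening at its end, in the units of the state.
- sensors.get_obs(): the state, without advancing time (a new reading comes with each control period).
- get_image(name): name is "side" or "top"; returns the picture (400x640x3 uint8, red, green, blue); there is no depth.
- get_calibration(name): a dict with "mtx" (3x3 intrinsics, pixels), "dist" ([k1, k2, p1, p2, k3] as OpenCV has them; the pictures are not rectified), "rvec" (rotation vector, rad) and "tvec" (3), from world to camera coordinates, as OpenCV has them. Camera axes: x right, y down, z forward; pixel columns grow to the right and rows downward; lengths in m; the calibration is good to about 2 mm. A picture is of the moment at which its call begins. get_calibration takes no time and is no camera call.
- job.sign_off(): hands the job in, once; it reports no verdict.
The state is a dict: "time_s": time; "joint_positions": joint angles; "dq": joint speeds; "joint_torque": joint torques, N m; "tool_pos": TCP position; "eef_rot": TCP orientation; "wrist_force": force on the tool from outside, world axes, zero at the start; "torque": the same for the moment, N m; "gripper_width": finger opening in m.
Only numpy, scipy, OpenCV 4.12 (cv2) and the standard library are available. Lean on these libraries where they do the work, as an engineer would, in place of code of your own. Each camera call takes 0.05 s, during which the arm holds its last target.

## Working session

There is one attempt and no reset: what is moved stays moved. The work goes in short steps, Python scripts to look and compute and a shell command to move; the robot and the scene stay as the last step left them, time stands still between calls to the robot, and variables do not carry over. Pictures are saved under pics/ and viewed, and the job is handed in when it is done.

```bash
mkdir -p pics; ls; python3 - <<'E'
from workcell import sensors, get_image, get_calibration, job, robot
import cv2
print(sensors.get_obs(), robot.tcp_to_grasp)
for n in("side","top"):
    cv2.imwrite(f"pics/{n}0.png",get_image(n)[:,:,::-1]); print(get_calibration(n))
E
```

```text
pics
{'time_s': 0.0, 'joint_positions': array([ 1.07290491e+00,  3.59476911e-01,  1.51144474e+00, -1.51003333e-05,
        1.27247644e+00, -1.15096002e-01]), 'dq': array([-6.62165095e-04, -8.61431637e-04,  9.55095331e-04,  9.68749622e-04,
       -3.70213183e-04,  4.32151401e-05]), 'joint_torque': array([ 1.77884438e-03, -5.15371192e+01, -2.70727265e+01,  6.75553875e-02,
        3.52183508e-02, -9.35361186e-05]), 'tool_pos': array([0.223786  , 0.55595774, 0.22182163]), 'eef_rot': array([-5.97521057e-01, -3.08370389e+00,  2.71019185e-03]), 'wrist_force': array([-0.84527907,  0.58417267, -0.17802921]), 'torque': array([-0.03039817,  0.01867617, -0.00797056]), 'gripper_width': 0.08767688638923565} 0.0187
{'mtx': array([[373.85087421,   0.        , 322.38083083],
       [  0.        , 373.85087421, 200.92121533],
       [  0.        ,   0.        ,   1.        ]]), 'dist': array([0.02292342, 0.        , 0.        , 0.        , 0.        ]), 'rvec': array([ 0.29261968, -2.81001916,  1.17867909]), 'tvec': array([0.50783002, 0.14130747, 0.99092439])}
{'mtx': array([[417.2495918 ,   0.        , 323.38556835],
       [  0.        , 417.2495918 , 198.89778331],
       [  0.        ,   0.        ,   1.        ]]), 'dist': array([-0.04563758,  0.        ,  0.        ,  0.        ,  0.        ]), 'rvec': array([ 2.18341905, -2.21664119,  0.06831907]), 'tvec': array([0.01373254, 0.51951308, 1.28111048])}
```

View pics/side0.png

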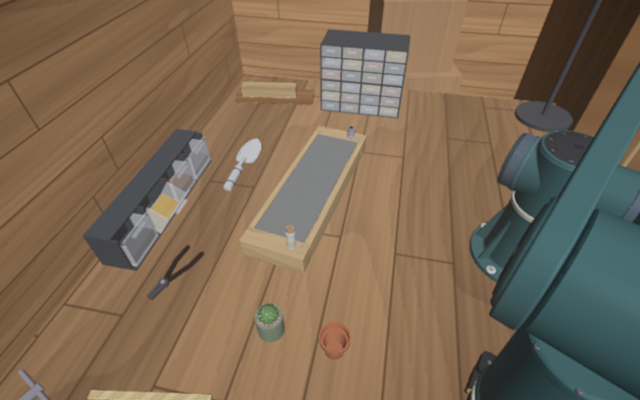

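View pics/top0.png

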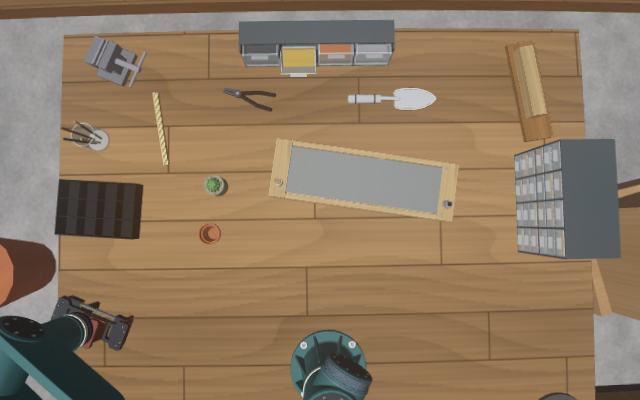

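The top view shows the sheet (grey, about 290–440, 148–213), the vial near (278,181), the socket near (448,204), the cactus at (215,185) and the clay pot at (210,233). In the side view the cactus is at (269,322).

```bash
cat > h.py <<'E'
import numpy as np, cv2
from workcell import sensors, get_image, get_calibration, job, robot
from scipy.spatial.transform import Rotation as R
def ray(n,uv):
    c=get_calibration(n); K,D=c["mtx"],c["dist"]
    p=cv2.undistortPoints(np.array(uv,float).reshape(-1,1,2),K,D).reshape(-1,2)
    M=cv2.Rodrigues(c["rvec"])[0]
    d=np.c_[p,np.ones(len(p))]@M; o=-M.T@c["tvec"]
    return o,d
def plane(n,uv,z):
    o,d=ray(n,uv); return o+d*((z-o[2])/d[:,2])[:,None]
def proj(n,P):
    c=get_calibration(n); return cv2.projectPoints(np.array(P,float).reshape(-1,1,3),c["rvec"],c["tvec"],c["mtx"],c["dist"])[0].reshape(-1,2)
def blobs(m,a):
    k,l,s,ce=cv2.connectedComponentsWithStats(m.astype(np.uint8)); 
    return [(l==i,s[i],ce[i]) for i in range(1,k) if s[i][4]>a]
E
python3 - <<'E'
from h import *
for n in("top","side"):
    im=cv2.imread(f"pics/{n}0.png"); hsv=cv2.cvtColor(im,cv2.COLOR_BGR2HSV)
    m=(hsv[...,1]<40)&(hsv[...,2]>100)&(hsv[...,2]<190)
    for b,s,c in blobs(m,2000):
        cn=max(cv2.findContours(b.astype(np.uint8),0,2)[0],key=cv2.contourArea)
        h=cv2.approxPolyDP(cv2.convexHull(cn),6,True).reshape(-1,2)
        P=plane(n,h,.06)
        print(n,s,len(h)); 
        if len(h)==4:
            print(h.tolist(),P.round(4).tolist(),"mid",P.mean(0), [np.linalg.norm(P[i]-P[i-1]).round(4) for i in range(4)])
            q=cv2.minAreaRect(plane(n,cn.reshape(-1,2),.06)[:,:2].astype(np.float32)*1000);print(q)
    m=(hsv[...,0]>35)&(hsv[...,0]<90)&(hsv[...,1]>40)
    for b,s,c in blobs(m,60): 
        if s[4]<4000 : print(n,"green",s,c,plane(n,[c],.05 ))
    m=(hsv[...,0]<12)&(hsv[...,1]>120)
    for b,s,c in blobs(m,60):
        if s[4]<3000: print(n,"red",s,c,plane(n,[c],.05))
    c=(215,185) if n=="top" else(269,322)
    cr=im[c[1]-35:c[1]+35,c[0]-45:c[0]+45]; cv2.imwrite(f"pics/{n}crop.png",cv2.resize(cr,None,fx=6,fy=6,interpolation=0))
E
```

```text
top [    0    10   640   314 34742] 5
top [ 241   43  152   34 2154] 5
top [ 514  141   50   87 3524] 4
[[559, 141], [563, 227], [518, 226], [514, 157]] [[0.685, -0.7218, 0.06], [0.4207, -0.722, 0.06], [0.4264, -0.5812, 0.06], [0.6366, -0.5772, 0.06]] mid [ 0.54218179 -0.65053738  0.06      ] [np.float64(0.1525), np.float64(0.2642), np.float64(0.1409), np.float64(0.2103)]
((553.08447265625, -651.2677001953125), (148.65647888183594, 264.24224853515625), 89.81134796142578)
top [ 286  146  156   67 7027] 4
[[292, 146], [440, 167], [436, 212], [286, 192]] [[0.6781, 0.0984, 0.06], [0.6086, -0.3476, 0.06], [0.4728, -0.3313, 0.06], [0.5396, 0.1179, 0.06]] mid [ 0.5747706  -0.11563035  0.06      ] [np.float64(0.1399), np.float64(0.4514), np.float64(0.1367), np.float64(0.4541)]
((574.2440185546875, -116.4952392578125), (458.0506591796875, 140.33721923828125), 81.18931579589844)
top [ 593  313   47   73 3142] 4
[[638, 320], [639, 383], [595, 385], [593, 314]] [[0.1313, -0.952, 0.06], [-0.061, -0.9504, 0.06], [-0.0598, -0.8083, 0.06], [0.1549, -0.8074, 0.06]] mid [ 0.04137064 -0.87951838  0.06 
[... 1112 characters left out ...]
12902523 0.69656561 0.05      ]]
side [ 321   45   87   73 5162] 4
[[321, 46], [406, 52], [396, 117], [322, 109]] [[0.7522, -1.0749, 0.06], [0.3478, -1.0876, 0.06], [0.3541, -0.5132, 0.06], [0.6283, -0.5124, 0.06]] mid [ 0.52060263 -0.79700774  0.06      ] [np.float64(0.5759), np.float64(0.4046), np.float64(0.5745), np.float64(0.2743)]
((546.0348510742188, -802.69091796875), (410.0049133300781, 587.7786865234375), 0.23858138918876648)
side [ 255  134  102  115 4965] 5
side [ 121  136   90  131 3112] 6
side green [257 304  22  20 316] [267.79113924 313.36392405] [[0.57223815 0.32281934 0.05      ]]
side red [319 322  32  38 902] [334.29822616 339.30931264] [[0.42005297 0.35037872 0.05      ]]
```

View pics/topcrop.png

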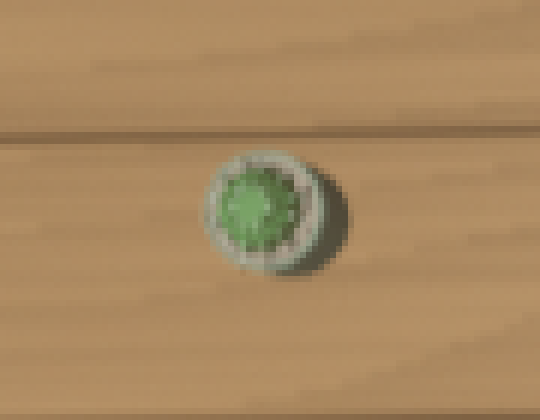

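View pics/sidecrop.png

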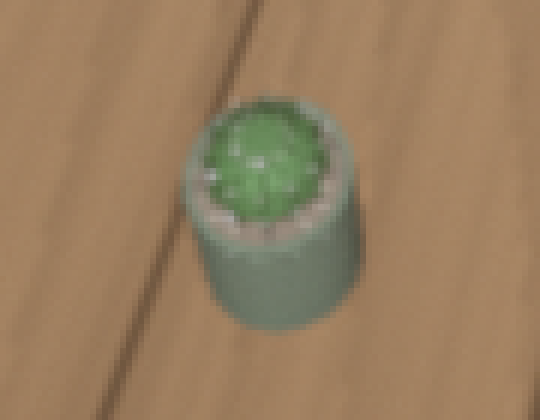

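```bash
python3 - <<'E'
from h import *
print(plane("top",[(213.9-.4,185-.4)],.066),plane("side",[(269-.4,315.5-.4)],.066))
im=cv2.imread("pics/side0.png"); hsv=cv2.cvtColor(im,cv2.COLOR_BGR2HSV)
m=(hsv[...,1]<40)&(hsv[...,2]>100)&(hsv[...,2]<190)
for n in("side","top"):
    im=cv2.imread(f"pics/{n}0.png"); hsv=cv2.cvtColor(im,cv2.COLOR_BGR2HSV)
    m=(hsv[...,1]<40)&(hsv[...,2]>100)&(hsv[...,2]<190)
    s0=proj(n,[[.5745,-.116,.06]])[0].astype(int)
    for b,s,c in blobs(m,2000):
        if b[s0[1],s0[0]]:
            cn=max(cv2.findContours(b.astype(np.uint8),0,2)[0],key=cv2.contourArea)
            print(n,cv2.minAreaRect(plane(n,cn.reshape(-1,2),.06)[:,:2].astype(np.float32)*1000))
for n,v,s in (("top",(278,181),(448,204)),("side",(290,229),(351,129))):
    print(n,plane(n,[v],.128),plane(n,[s],.096))
o=sensors.get_obs(); Rm=R.from_rotvec(o["eef_rot"]).as_matrix(); print(Rm.round(4))
E
```

```text
[[0.56451496 0.33362624 0.066     ]] [[0.56501078 0.334389   0.066     ]]
side ((577.656005859375, -100.02288818359375), (487.7849426269531, 140.1250457763672), 81.14025115966797)
top ((574.2440185546875, -116.4952392578125), (458.0506591796875, 140.33721923828125), 81.18931579589844)
top [[0.56639113 0.13487704 0.128     ]] [[ 0.49504074 -0.3572485   0.096     ]]
side [[0.56704817 0.14328737 0.128     ]] [[ 0.49563359 -0.34962007  0.096     ]]
[[-9.276e-01  3.735e-01 -8.000e-04]
 [ 3.735e-01  9.276e-01 -1.500e-03]
 [ 2.000e-04 -1.700e-03 -1.000e+00]]
```

```bash
python3 -m jog '-0.563 -0.434 0 0 0 -0.229;-0.563 -0.434 0 0 0 -0.229;-0.563 -0.434 0 0 0 -0.229;-0.563 -0.434 0 0 0 -0.229;-0.563 -0.434 0 0 0 -0.229;-0.563 -0.434 0 0 0 -0.229;-0.563 -0.434 0 0 0 -0.229;-0.563 -0.434 0 0 0 -0.229;-0.563 -0.434 0 0 0 -0.229;-0.563 -0.434 0 0 0 -0.229' -1; cat > w.py <<'E'
# tool shift to reach staging-frame target (sx,sy,z world) and yaw
import sys
from h import *
o=sensors.get_obs(); Rm=R.from_rotvec(o["eef_rot"]).as_matrix(); p=o["tool_pos"]
C=np.array([.5745,-.116]); X=np.array([.988,-.153]); Y=np.array([.153,.988])
d=p[:2]-C; print("t",round(o["time_s"],2),"staging xy",d@X,d@Y,"z",p[2],"F",o["wrist_force"].round(2),"w",o["gripper_width"])
Rt=np.c_[np.r_[-X,0],np.r_[Y,0],[0,0,-1]]
if len(sys.argv)>3:
    a=[float(v) for v in sys.argv[1:4]]
    T=np.r_[a[:2],a[2]] if len(sys.argv)>4 else np.r_[C+a[0]*X+a[1]*Y,a[2]]
    print("shift",(Rm.T@(T-p)).round(4),"turn",R.from_matrix(Rm.T@Rt).as_rotvec().round(4))
E
python3 w.py 0 0.06 0.10
```

```text
time_s: 0.93
tool_pos: [0.4348, 0.1959, 0.2225]
eef_rot: [-0.241, -3.131, 0.002]
wrist_force: [0.5, 0.4, 0.1]
gripper_width: 0.0244
t 0.93 staging xy -0.18571040506663467 0.2868308430537999 z 0.22246690869782196 F [0.5  0.39 0.1 ] w 0.024407890037881422
shift [-0.1859 -0.2267  0.1227] turn [-0.0016 -0.0008 -0.0001]
```

```bash
python3 -m jog '-0.186 -0.227 0 0 0 0;-0.186 -0.227 0 0 0 0;-0.186 -0.227 0 0 0 0;-0.186 -0.227 0 0 0 0;-0.186 -0.227 0 0 0 0;-0.186 -0.227 0 0 0 0;-0.186 -0.227 0.06 0 0 0;-0.186 -0.227 0.09 0 0 0;-0.186 -0.227 0.12 0 0 0;-0.186 -0.227 0.14 0 0 0' -1; python3 w.py 0 0.06 0.062
```

```text
time_s: 1.77
tool_pos: [0.5826, -0.0584, 0.079]
eef_rot: [-0.244, -3.128, 0.002]
wrist_force: [0.0, 0.6, 0.0]
gripper_width: 0.0006
t 1.77 staging xy -0.0008349116146175086 0.05811238176884451 z 0.07895969617441181 F [0.02 0.57 0.02] w 0.0005690402927664262
shift [-0.0009  0.0019  0.017 ] turn [-0.0016 -0.004  -0.0021]
```

```bash
python3 -m jog '-0.001 0.002 0.012 0 0 0;-0.001 0.002 0.017 0 0 0;-0.001 0.002 0.0175 0 0 0;-0.001 0.002 0.0175 0 0 0';python3 w.py
python3 -m jog '0 0 0.0005 0 0 0;0 0 0.001 0 0 0;0 0 0.001 0 0 0'; python3 w.py
```

```text
time_s: 2.1
tool_pos: [0.5842, -0.0566, 0.0619]
eef_rot: [-0.244, -3.128, 0.002]
wrist_force: [0.2, 0.5, 0.4]
gripper_width: 0.0003
t 2.1 staging xy 0.00045286498792909344 0.060182410838742414 z 0.061873235600869075 F [0.2  0.48 0.43] w 0.0003286338592812453
time_s: 2.35
tool_pos: [0.5851, -0.0566, 0.0622]
eef_rot: [-0.244, -3.131, 0.003]
wrist_force: [0.8, 0.6, -0.9]
gripper_width: 0.0003
t 2.35 staging xy 0.0014307517202653986 0.060280481189299205 z 0.062211848200337705 F [ 0.79  0.56 -0.92] w 0.00027865542282725134
```

```bash
for i in 1; do python3 -m jog '0 0 0.0015 0 0 0;0 0 0.0015 0 0 0;0 0 0.0015 0 0 0' >/dev/null; python3 w.py; done
python3 -m jog '0 0 0.0015 0 0 0;0 0 0.0015 0 0 0;0 0 0.0015 0 0 0' >/dev/null; python3 w.py
```

```text
t 2.6 staging xy 0.0015883294841411884 0.060342869654339416 z 0.06106283487841229 F [-0.1   0.29  0.78] w 8.924769602300088e-05
t 2.85 staging xy 0.001497004133438229 0.060331878658953966 z 0.0594385973491782 F [ 0.46 -0.87 -0.28] w 0.0006092906670229341
```

```bash
python3 -m jog '0 0 0.0012 0 0 0;0 0 0.0012 0 0 0;0 0 0.0012 0 0 0' >/dev/null; python3 w.py
python3 -m jog '0 0 0.0012 0 0 0;0 0 0.0012 0 0 0;0 0 0.0012 0 0 0' >/dev/null; python3 w.py
```

```text
t 3.1 staging xy 0.0015668094703062737 0.06031453331155656 z 0.05821958687489437 F [-0.84 -0.46  1.39] w 0.0005447608425524309
t 3.35 staging xy 0.001610240229685202 0.060306275659759816 z 0.05707241362912395 F [-0.15  1.08  2.27] w 0.0005729440155436472
```

```bash
python3 -m jog '0 -0.01 -0.0018 0 0 0;0 -0.02 -0.0015 0 0 0;0 -0.02 -0.0015 0 0 0' >/dev/null; python3 w.py 0 0.02 0.0585
python3 -m jog '0 -0.01 0 0 0 0;0 -0.02 0 0 0 0;0 -0.02 0 0 0 0' >/dev/null; python3 w.py 0 0 .0585
```

```text
t 3.6 staging xy 0.0017995985285829841 0.038246124733977344 z 0.05868793882120811 F [-0.2  -1.23  1.18] w 0.0006287777795991652
shift [ 0.0018 -0.0183  0.0002] turn [-0.0027 -0.0001 -0.0023]
t 3.85 staging xy 0.001864788147875886 0.01596286676388402 z 0.05878703482690903 F [-0.22 -1.34  1.95] w 0.00040360469620506886
shift [ 0.0018 -0.016   0.0003] turn [-0.0035 -0.     -0.0036]
```

```bash
python3 -m jog '0.001 -0.01 0 0 0 0;0.002 -0.016 0 0 0 0;0.002 -0.016 0 0 0 0' >/dev/null; python3 w.py 0 -0.015 0.0587
python3 -m jog '0 -0.01 0 0 0 0;0 -0.012 0 0 0 0;0 -0.012 0 0 0 0' >/dev/null; python3 w.py 0 0 .0585
```

```text
t 4.1 staging xy -0.00011378957919750755 -0.0016845575947389891 z 0.05898870917656106 F [-0.11 -1.25  2.08] w 0.00018636606686918362
shift [-0.0002 -0.0133  0.0003] turn [-0.0044  0.0004 -0.0043]
t 4.35 staging xy -2.3728772753402703e-05 -0.014611554563852635 z 0.05923894760752636 F [-0.71 -1.79  4.03] w 0.0004088299253888942
shift [0.     0.0146 0.0007] turn [-0.0049  0.0007 -0.0049]
```

```bash
python3 -m jog '0 -0.004 0 0 0 0;0 -0.008 0 0 0 0;0 -0.008 0 0 0 0' >/dev/null; python3 w.py 0 -0.015 0.0587
python3 -m jog '0 -0.004 0 0 0 0;0 -0.008 0 0 0 0;0 -0.008 0 0 0 0' >/dev/null; python3 w.py 0 0 .0585
```

```text
t 4.6 staging xy 3.3255769175679576e-05 -0.022489876290279317 z 0.059599853273687074 F [0.47 2.82 6.16] w 0.0004000284241634739
shift [0.0001 0.0075 0.0009] turn [-0.004   0.0009 -0.0052]
t 4.85 staging xy 0.0005524563046047475 -0.030252857299087676 z 0.06030419251460743 F [-0.43  4.15  8.87] w 0.0003655183295810914
shift [0.0007 0.0303 0.0017] turn [-0.0032  0.002  -0.0054]
```

```bash
python3 -m jog '0 -0.004 0 0 0 0;0 -0.008 0 0 0 0;0 -0.008 0 0 0 0' >/dev/null; python3 w.py 0 -0.015 0.0587
python3 -m jog '0 -0.004 0 0 0 0;0 -0.008 0 0 0 0;0 -0.008 0 0 0 0' >/dev/null; python3 w.py 0 0 .0585
```

```text
t 5.1 staging xy 0.0005870256341030528 -0.038966317415803926 z 0.060412759518230275 F [0.9 1.4 4.3] w 0.0003315404327041641
shift [0.0007 0.024  0.0016] turn [-0.0035  0.0021 -0.0056]
t 5.35 staging xy 0.0005760618633294488 -0.04785503132023871 z 0.06037265425035473 F [-1.46  1.31  3.47] w 0.00023185101946912506
shift [0.0009 0.0479 0.0017] turn [-0.0039  0.0021 -0.0059]
```

```bash
python3 -m jog '0 -0.005 0 0 0 0;0 -0.01 0 0 0 0;0 -0.01 0 0 0 0' >/dev/null; python3 w.py 0 -0.015 0.0587
python3 -m jog '0 -0.005 0 0 0 0;0 -0.01 0 0 0 0;0 -0.01 0 0 0 0' >/dev/null; python3 w.py
python3 -m jog '0 0 -0.003 0 0 0;0 0 -0.003 0 0 0;0 0 -0.003 0 0 0;0 0 -0.003 0 0 0' >/dev/null; python3 w.py 0 -0.06 .0595
```

```text
t 5.6 staging xy 0.0005458364398567006 -0.059117197495139905 z 0.060333431513600724 F [ 0.05 -1.02  3.07] w 0.0001354669587459279
shift [0.0008 0.0441 0.0014] turn [-0.0047  0.0021 -0.0062]
t 5.85 staging xy 0.00031990394136409937 -0.07047629430975115 z 0.060136113234032576 F [-0.33 -0.56  0.78] w 0.0004919321931090983
t 6.18 staging xy 0.0002491761853817536 -0.07036102603867826 z 0.06313705859364381 F [-0.23 -0.21  0.17] w 0.000354545803397144
shift [0.0003 0.0104 0.0036] turn [-0.0056  0.0016 -0.0064]
```

```bash
python3 -m jog '0 0.015 0 0 0 -0.006;0 0.015 0.003 0 0 -0.006;0 0.015 0.0035 0 0 -0.006;0 0.015 0.0035 0 0 -0.006' >/dev/null; python3 w.py
python3 -m jog '0 0 0.0008 0 0 0;0 0 0.0008 0 0 0;0 0 0.0008 0 0 0' >/dev/null; python3 w.py
python3 -m jog '0 0 0.0008 0 0 0;0 0 0.0008 0 0 0;0 0 0.0008 0 0 0' >/dev/null; python3 w.py
```

```text
t 6.52 staging xy 0.0002774654407823431 -0.05319531518357817 z 0.06033729542199233 F [-1.23  5.31 10.72] w 0.0005036187611694533
t 6.77 staging xy 0.00037439493441584516 -0.05283796290989834 z 0.06034766099283331 F [-2.22 -0.53  7.56] w 0.00013382201055557987
t 7.02 staging xy 0.00039424975231917934 -0.052803693574488254 z 0.06036816667084359 F [-2.87 -1.12  8.26] w 0.0005804740936771323
```

```bash
python3 -m jog '0 0.01 -0.003 0 0 0;0 0.02 -0.003 0 0 0;0 0.02 -0.001 0 0 0;0 0.02 -0.001 0 0 0;0 0.02 -0.001 0 0 0' >/dev/null; python3 w.py
python3 -m jog '0 0 0.0005 0 0 0;0 0 0.0005 0 0 0;0 0 0.0005 0 0 0' >/dev/null; python3 w.py
```

```text
t 7.43 staging xy -2.2486298998524237e-05 -0.03220413574630941 z 0.060760068114176384 F [ 0.45 -0.71  0.09] w 0.0007714627579461656
t 7.68 staging xy 0.00011480154719780995 -0.03229556587352778 z 0.06038404830402502 F [-0.5   0.91  3.37] w 0.0007112198659785139
```

```bash
python3 -m jog '0 0 0.0006 0 0 0;0 0 0.0006 0 0 0;0 0 0.0006 0 0 0;0 0 0.0006 0 0 0' >/dev/null; python3 w.py
python3 -m jog '0 -0.01 -0.003 0 0 0;0 -0.02 -0.003 0 0 0;0 -0.032 -0.003 0 0 0;0 -0.032 0 0 0 0;0 -0.032 0.0003 0 0 0;0 -0.032 0.0003 0 0 0' >/dev/null; python3 w.py
python3 -m jog '0 0 0.0008 0 0 0;0 0 0.0008 0 0 0;0 0 0.0008 0 0 0;0 0 0.0008 0 0 0' >/dev/null; python3 w.py
python3 -m jog '0 0 0.0008 0 0 0;0 0 0.0008 0 0 0;0 0 0.0008 0 0 0;0 0 0.0008 0 0 0' >/dev/null; python3 w.py
```

```text
t 8.02 staging xy 0.00011726178639076372 -0.032307797741177396 z 0.06032705035373933 F [-1.23  2.43  7.68] w 0.00027149493659852427
t 8.52 staging xy 0.0002797719091938277 -0.06507090201986081 z 0.05994977664154357 F [-0.41 -1.64  1.35] w 0.0006017727679111429
t 8.85 staging xy 0.00028645738673319793 -0.06496994227128243 z 0.05932870450988048 F [-0.73 -1.64  4.04] w 0.00032045634418027553
t 9.18 staging xy 0.0003322411983339626 -0.06496494431507686 z 0.05897524721477415 F [-2.05 -1.43  6.79] w 0.0006657482968399576
```

```bash
python3 -m jog '0 0.01 -0.003 0 0 0;0 0.04 -0.003 0 0 0;0 0.047 -0.003 0 0 0;0 0.047 -0.001 0 0 0;0 0.047 -0.0004 0 0 0;0 0.047 -0.0004 0 0 0' >/dev/null; python3 w.py
python3 -m jog '0 0 0.0007 0 0 0;0 0 0.0007 0 0 0;0 0 0.0007 0 0 0;0 0 0.0007 0 0 0' >/dev/null; python3 w.py
python3 -m jog '0 0 0.0007 0 0 0;0 0 0.0007 0 0 0;0 0 0.0007 0 0 0;0 0 0.0007 0 0 0' >/dev/null; python3 w.py
```

```text
t 9.68 staging xy -5.822139844430816e-05 -0.017544651514703365 z 0.05895670985517228 F [-0.44  3.37  5.07] w 0.0005992787991830608
t 10.02 staging xy 6.162516919628724e-06 -0.017645129217186303 z 0.05860101728624086 F [-0.73  3.94  6.56] w 0.00016237385567813246
t 10.35 staging xy -4.5868115542769053e-07 -0.017646074764968253 z 0.058302193796459706 F [-1.51  5.26  7.44] w 0.000509574235897279
```

```bash
python3 -m jog '0 -0.01 -0.003 0 0 0;0 -0.03 -0.003 0 0 0;0 -0.041 -0.003 0 0 0;0 -0.041 -0.001 0 0 0;0 -0.041 -0.0006 0 0 0;0 -0.041 -0.0006 0 0 0' >/dev/null; python3 w.py
python3 -m jog '0 0 0.0006 0 0 0;0 0 0.0006 0 0 0;0 0 0.0006 0 0 0;0 0 0.0006 0 0 0' >/dev/null; python3 w.py
python3 -m jog '0 0.01 -0.003 0 0 0;0 0.034 -0.003 0 0 0;0 0.034 -0.001 0 0 0;0 0.034 0 0 0 0;0 0.034 0 0 0 0' >/dev/null; python3 w.py
python3 -m jog '0 0 0.0006 0 0 0;0 0 0.0006 0 0 0;0 0 0.0006 0 0 0;0 0 0.0006 0 0 0' >/dev/null; python3 w.py
```

```text
t 10.85 staging xy 0.0009541859672892103 -0.061397084296753716 z 0.06015062303798846 F [-3.21 -8.07 10.21] w 0.0006720002136722112
t 11.18 staging xy 0.0010664488387479472 -0.06184077563606718 z 0.06016828421625993 F [-1.43 -0.18  9.64] w 0.0007468697712973855
t 11.6 staging xy 0.0006397426193174359 -0.026192288318290388 z 0.06014517259559318 F [0.05 3.8  6.24] w 0.0006099912818861223
t 11.93 staging xy 0.000693856003340067 -0.02622371672908756 z 0.06009672204250496 F [-0.78  1.93  8.87] w 0.0005210904720436248
```

```bash
python3 -m jog '0 0 -0.04 0 0 0;0 0 -0.08 0 0 0;0 0 -0.12 0 0 0;0 0 -0.14 0 0 0' 1 >/dev/null; python3 w.py .5648 .334 .18 w
```

```text
t 12.27 staging xy 0.0021502727855980323 -0.026487172695044463 z 0.20448539582203806 F [ 1.85 -0.18  0.64] w 0.023407287372955627
shift [0.081  0.4698 0.0213] turn [-0.0054  0.0086 -0.0005]
```

```bash
python3 -m jog '0.081 0.47 0 0 0.0086 0;0.081 0.47 0 0 0.0086 0;0.081 0.47 0 0 0.0086 0;0.081 0.47 0 0 0.0086 0;0.081 0.47 0 0 0.0086 0;0.081 0.47 0 0 0.0086 0;0.081 0.47 0 0 0.0086 0;0.081 0.47 0 0 0.0086 0;0.081 0.47 0 0 0.0086 0;0.081 0.47 0 0 0.0086 0' 1 >/dev/null;  python3 w.py .5648 .334 .18 w
```

```text
t 13.1 staging xy -0.06947329649274893 0.38661594629539026 z 0.20065128102003943 F [ 0.86 -0.14 -0.36] w 0.0871283586004361
shift [0.009  0.0566 0.0203] turn [-0.0061 -0.0004 -0.0007]
```

```bash
python3 -m jog '0.009 0.035 0 -0.006 0 0;0.009 0.0566 0.02 -0.006 0 0;0.009 0.0566 0.04 -0.006 0 0;0.009 0.0566 0.06 -0.006 0 0;0.009 0.0566 0.06 -0.006 0 0' 1 >/dev/null;  python3 w.py .5648 .334 .026 w; python3 - <<'E'
from h import *
a=get_image("side")[:,:,::-1];b=get_image("top")[:,:,::-1]
cv2.imwrite("pics/m.png",np.hstack([cv2.resize(a[250:380,200:350],None,fx=2.6,fy=2.6),cv2.resize(b[120:250,140:290],None,fx=2.6,fy=2.6)]))
E
```

```text
t 13.52 staging xy -0.08116718323285563 0.4413603112369853 z 0.13556743245891295 F [-1.53 -0.48 -0.26] w 0.08784174930016965
shift [-0.0035  0.0023  0.1095] turn [-0.0047 -0.0068  0.0002]
```

View pics/m.png

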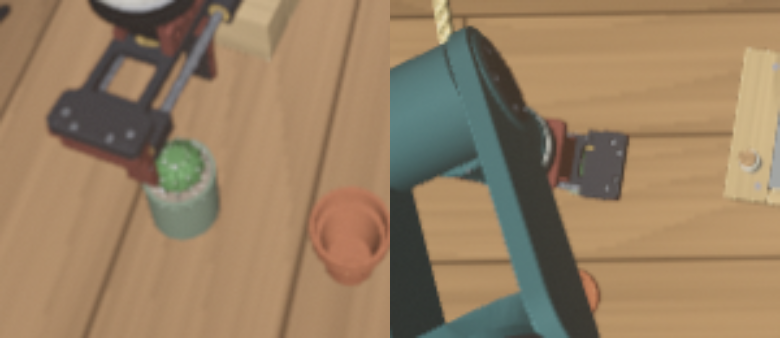

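```bash
python3 - <<'E'
from h import *
o=sensors.get_obs(); p=o["tool_pos"]; Rm=R.from_rotvec(o["eef_rot"]).as_matrix()
for s in(-1,1):
    q=p+s*.0505*Rm[:,1]; print(s,q,[((proj("side",[q])[0]-[200,250])*2.6).round(),((proj("side",[q-.08*Rm[:,2]])[0]-[200,250])*2.6).round()])
print(((proj("side",[p])[0]-[200,250])*2.6).round())
E
```

```text
-1 [0.55637448 0.28319321 0.13946094] [array([199.,  67.]), array([190.,   5.])]
1 [0.57192406 0.38298891 0.13929489] [array([139., 177.]), array([123., 118.])]
[170. 120.]
```

```bash
python3 w.py .5648 .334 .026 w; python3 -m jog '0 0.001 0.03 -0.004 0 0;0 0.001 0.06 -0.004 0 0;0 0.001 0.085 -0.004 0 0;0 0.001 0.1 -0.004 0 0;0 0.001 0.111 -0.004 0 0;0 0.001 0.111 -0.004 0 0' 1 >/dev/null;  python3 w.py .5648 .334 .027 w
```

```text
t 13.62 staging xy -0.07893745163075558 0.4421183063330836 z 0.1393779135834978 F [ 0.24 -1.06  1.02] w 0.08797339466856222
shift [-0.0008  0.0012  0.1134] turn [-0.0016 -0.0025 -0.0009]
t 14.12 staging xy -0.07941621252089467 0.4420815318503048 z 0.027349664208335962 F [-0.01 -0.23 -0.31] w 0.08806973238097476
shift [-0.001   0.001   0.0003] turn [ 0.0013 -0.004  -0.0017]
```

```bash
python3 -m jog '0 0.001 0 0 -0.004 0;0 0.001 0 0 -0.004 0;0 0.001 0 0 -0.004 0;0 0.001 0 0 -0.004 0;0 0.001 0 0 -0.004 0;0 0.001 0 0 -0.004 0;0 0.001 0 0 -0.004 0' -1 25 ;  python3 w.py
python3 -m jog '0 0 0 0 0 0;0 0 0 0 0 0;0 0 0 0 0 0' -1 25 >/dev/null;  python3 w.py .5648 .334 .20 w
```

```text
time_s: 14.7
tool_pos: [0.5645, 0.3344, 0.0285]
eef_rot: [0.244, 3.131, 0.003]
wrist_force: [-0.2, -1.0, 6.0]
gripper_width: 0.0596
t 14.7 staging xy -0.078773814966277 0.4434703536450055 z 0.028513268786640837 F [-0.24 -1.02  6.01] w 0.05959004278588538
t 14.95 staging xy -0.0789414313441517 0.44343947254453236 z 0.028536962057879207 F [-1.11 -0.27  1.38] w 0.059459507991151204
shift [-0.0007  0.     -0.1715] turn [ 0.002   0.0012 -0.0016]
```

```bash
python3 -m jog '0 0 -0.01 0 0 0;0 0 -0.04 0 0 0;0 0 -0.08 0 0 0;0 0 -0.12 0 0 0;0 0 -0.15 0 0 0;0 0 -0.165 0 0 0;0 0 -0.17 0 0 0;0 0 -0.17 0 0 0' >/dev/null;  python3 w.py 0 -0.043 .19
```

```text
t 15.62 staging xy -0.0787678048220893 0.4434166168774379 z 0.1999787893936544 F [ 0.54  0.71 -4.53] w 0.05952319455101095
shift [-0.0795 -0.4864  0.0086] turn [ 0.0032  0.0031 -0.0016]
```

```bash
python3 -m jog '-0.003 -0.02 0 0 0 0;-0.008 -0.05 0 0 0 0;-0.014 -0.085 0 0 0 0;-0.020 -0.12 0 0 0 0;-0.026 -0.155 0 0 0 0;-0.031 -0.19 0 0 0 0;-0.037 -0.225 0 0 0 0;-0.043 -0.26 0 0 0 0;-0.049 -0.295 0 0 0 0;-0.055 -0.33 0 0 0 0' >/dev/null;  python3 w.py 0 -0.043 .19
```

```text
t 16.45 staging xy -0.02619279533391404 0.11163754173340026 z 0.19664022916620377 F [ 0.64  0.05 -4.  ] w 0.059477505969811405
shift [-0.0264 -0.1546  0.0061] turn [ 0.0032 -0.0016 -0.0015]
```

```bash
python3 -m jog '-0.006 -0.035 0 0 0 0;-0.012 -0.07 0 0 0 0;-0.018 -0.10 0 0 0 0;-0.022 -0.13 0 0 0 0;-0.025 -0.147 0 0 0 0;-0.0264 -0.1546 0 0 0 0;-0.0264 -0.1546 0 0 0 0;-0.0264 -0.1546 0 0 0 0' >/dev/null;  python3 w.py 0 -0.043 .19; python3 - <<'E'
from h import *
a=get_image("side")[:,:,::-1]
cv2.imwrite("pics/m2.png",cv2.resize(a[90:290,220:420],None,fx=3,fy=3))
E
```

```text
t 17.12 staging xy -0.0011563040337083082 -0.042152053719761794 z 0.19467430113077955 F [ 0.09  0.9  -3.92] w 0.05954133639306972
shift [-0.0012 -0.0008  0.0047] turn [ 0.0047 -0.0044 -0.0023]
```

View pics/m2.png

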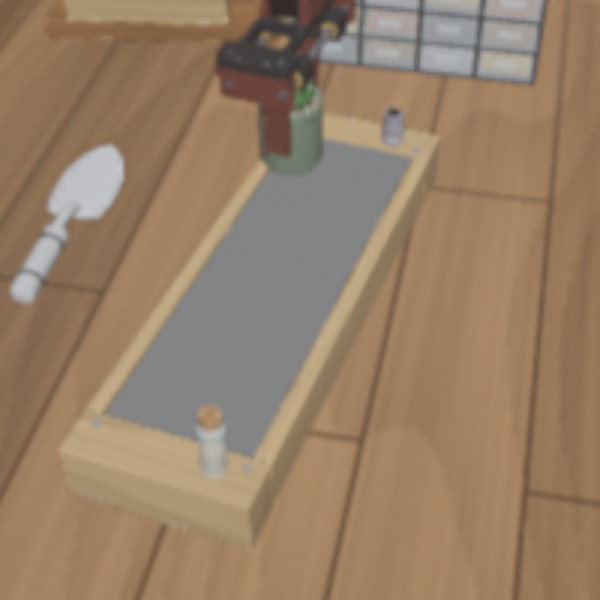

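```bash
python3 -m jog '-0.001 -0.001 0.02 0.003 -0.004 0;-0.001 -0.001 0.045 0.003 -0.004 0;-0.001 -0.001 0.07 0.003 -0.004 0;-0.001 -0.001 0.085 0.003 -0.004 0;-0.001 -0.001 0.093 0.003 -0.004 0;-0.001 -0.001 0.097 0.003 -0.004 0;-0.001 -0.001 0.099 0.003 -0.004 0;-0.001 -0.001 0.099 0.003 -0.004 0' >/dev/null;  python3 w.py 0 -0.043 .089
```

```text
t 17.83 staging xy 6.460311762602512e-05 -0.04168155346061828 z 0.0965046165456302 F [-0.2  -0.59 -3.98] w 0.05930284251423459
shift [ 0.0001 -0.0013  0.0075] turn [ 0.0014  0.0009 -0.0005]
```

```bash
python3 -m jog '0 -0.0013 0.002 0 0 0;0 -0.0013 0.004 0 0 0;0 -0.0013 0.0055 0 0 0;0 -0.0013 0.0055 0 0 0;0 -0.0013 0.0055 0 0 0' >/dev/null;  python3 w.py 0 -0.043 .089
python3 -m jog '0 0 0.0006 0 0 0;0 0 0.001 0 0 0;0 0 0.001 0 0 0' >/dev/null;  python3 w.py 0 -0.043 .089
```

```text
t 18.25 staging xy 0.00010560484731734175 -0.04306523270009184 z 0.09116000959826193 F [-0.58  0.73 -5.39] w 0.05960754601521699
shift [0.0001 0.0001 0.0022] turn [ 0.0014  0.0011 -0.0007]
t 18.5 staging xy 5.468375722528663e-05 -0.04310664583758683 z 0.09012838542111457 F [-1.14  0.25 -3.33] w 0.0592378974613987
shift [0.0001 0.0001 0.0011] turn [ 0.0014  0.0011 -0.0008]
```

```bash
python3 -m jog '0 0 0.0005 0 0 0;0 0 0.0007 0 0 0;0 0 0.0007 0 0 0' >/dev/null;  python3 w.py 0 -0.043 .089
python3 -m jog '0 0 0.0005 0 0 0;0 0 0.0005 0 0 0;0 0 0.0005 0 0 0' >/dev/null;  python3 w.py 0 -0.043 .089
```

```text
t 18.75 staging xy -1.8881072541637733e-05 -0.04307238014643535 z 0.08932418492842405 F [ 0.68 -0.54 -3.98] w 0.05912016089755434
shift [-0.      0.0001  0.0003] turn [ 0.0015  0.0008 -0.0008]
t 19.0 staging xy -3.955322967224596e-05 -0.0430828921917969 z 0.08881356551910735 F [ 0.05  0.3  -4.24] w 0.059271944466346184
shift [-0.      0.0001 -0.0002] turn [ 0.0015  0.0008 -0.0008]
```

```bash
python3 -m jog '0 0 0.0004 0 0 0;0 0 0.0004 0 0 0;0 0 0.0004 0 0 0' >/dev/null;  python3 w.py 
python3 -m jog '0 0 0.0004 0 0 0;0 0 0.0004 0 0 0;0 0 0.0004 0 0 0' >/dev/null;  python3 w.py 0 -0.043 .089
```

```text
t 19.25 staging xy 3.600523831230693e-05 -0.04309146391983535 z 0.08850870156784267 F [-0.42 -0.12 -2.19] w 0.05906572600505109
t 19.5 staging xy 4.228508881423069e-05 -0.04308253425670581 z 0.08848385025020407 F [-2.65  0.95  2.18] w 0.0590071371630796
shift [ 0.      0.0001 -0.0005] turn [ 0.0014  0.0011 -0.0008]
```

```bash
python3 -m jog '0 0 0 0 0 0;0 0 0 0 0 0;0 0 0 0 0 0;0 0 0 0 0 0;0 0 0 0 0 0;0 0 0 0 0 0;0 0 0 0 0 0' 0.85;python3 w.py; python3 -m jog '0 0 -0.01 0 0 0;0 0 -0.03 0 0 0;0 0 -0.06 0 0 0;0 0 -0.1 0 0 0;0 0 -0.14 0 0 0;0 0 -0.17 0 0 0;0.1 0.035 -0.17 0 0 0;0.1 0.07 -0.17 0 0 0;0.1 0.11 -0.17 0 0 0;0.1 0.15 -0.17 0 0 0'
```

```text
time_s: 20.08
tool_pos: [0.568, -0.1586, 0.0885]
eef_rot: [0.242, 3.131, 0.002]
wrist_force: [-0.3, -0.1, -1.2]
gripper_width: 0.081
t 20.08 staging xy 6.53267353155438e-05 -0.043075556670280186 z 0.08845717525916769 F [-0.29 -0.11 -1.23] w 0.08103637503338874
time_s: 20.92
tool_pos: [0.4902, -0.024, 0.2595]
eef_rot: [0.247, 3.131, 0.002]
wrist_force: [0.9, 0.3, -0.5]
gripper_width: 0.0811
```

```bash
python3 -m jog '0 0.04 0 0 0 0;0 0.08 0 0 0 0;0 0.12 0 0 0 0;0 0.16 0 0 0 0;0 0.2 0 0 0 0;0 0.2 0 0 0 0'; python3 - <<'E'
from h import *
a=get_image("side")[:,:,::-1];b=get_image("top")[:,:,::-1]
cv2.imwrite("pics/sideF.png",a);cv2.imwrite("pics/topF.png",b)
cv2.imwrite("pics/f.png",np.hstack([cv2.resize(a[90:290,230:380],None,fx=2.6,fy=2.6),cv2.resize(b[80:280,310:460],None,fx=2.6,fy=2.6)]))
E
```

```text
time_s: 21.42
tool_pos: [0.5222, 0.1801, 0.2607]
eef_rot: [0.239, 3.13, 0.008]
wrist_force: [0.3, 1.0, 0.5]
gripper_width: 0.0812
```

View pics/f.png

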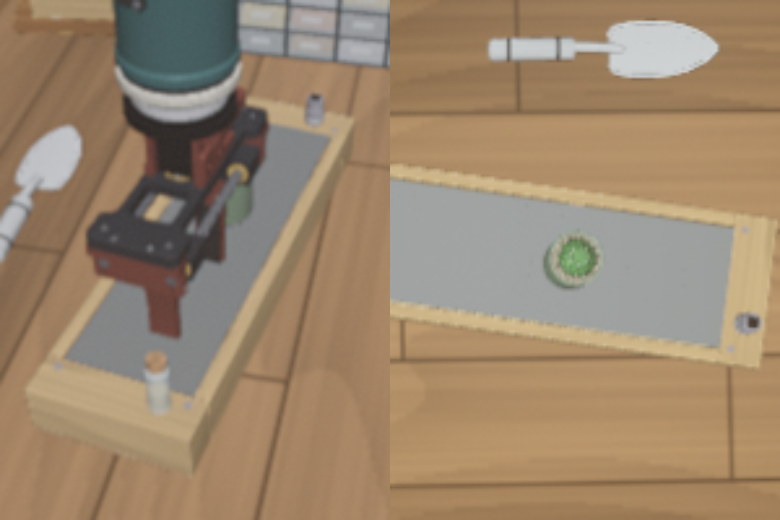

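View pics/topF.png

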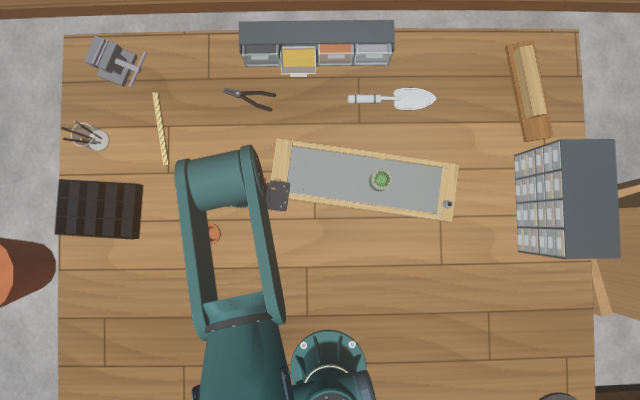

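```bash
python3 - <<'E'
from h import *
P=plane("top",[(381.3,178.6)],.126)[0]; d=P[:2]-[.5745,-.116]; print(P,d@[.988,-.153],d@[.153,.988])
E
python3 -m jog '0 0 0 0 0 0;0 0 0 0 0 0;0 0 0 0 0 0'; python3 -c "
from workcell import job; print(job.sign_off())"
```

```text
[ 0.56922334 -0.15863619  0.126     ] 0.0013099928865771254 -0.04293188154347276
time_s: 21.77
tool_pos: [0.5212, 0.1736, 0.2605]
eef_rot: [0.244, 3.131, 0.001]
wrist_force: [-0.2, -0.7, -0.8]
gripper_width: 0.081
the job is handed in; nothing more can be done
None
```

I found the hidden bearer at about y = −43 mm in the staging frame. The potted cactus now stands on the sheet over it, and I handed the job in at about 21.8 s of the 72 s allowed.

- **Feeling the sheet:** I pressed and slid the closed gripper along the middle line; the highest reading was about 11 N. The sheet was firm from about y = −62 to −26 mm and gave way clearly at −65 and −18 mm. The press depths on the two sides matched up around −42 to −44 mm.
- **Placing the pot:** I gripped it at 25 N and lowered it in small steps. It touched down firmly, with the last 0.4 mm step moving the gripper by almost nothing and about 6 N on the sheet. I then let go and moved clear.
- **Last checks:** The top picture puts the pot's rim at about x = +1 mm, y = −43 mm in the staging frame. It looks upright and was not touched by the arm.
- **Bystanders:** By eye, the socket and the clay pot (partly behind the arm in the last picture) look unmoved. The vial shows in its place in the side view, but the gripper hid it from the top camera.

**Not measured or slightly off:**
- I did not measure the pot's final tilt or the depth of its foot directly.
- Force readings had about 1 N of noise.
- The pot touched down about 0.6 mm lower than the probing suggested, judging by the gripper height. I put that down to slight slip in the grip or pose-reading error, because the pot met firm support there.

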